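Turn the stripped hook swivel parts round onto the build rack

ROBOT

A 6-joint arm with a two-finger parallel gripper is mounted at the origin on the work surface. World frame = base frame: x ahead of the robot, y to its left, z up, the work surface at z = 0. Lengths are in mm, angles in rad, forces in N, time in s.
With the tool pointing down it reaches from about 300 to 750 mm from the base axis. Payload 8.5 kg.
Tool frame: the origin (TCP) lies on the centre line of the jaws, within the pads' length; the fingertips stand 25 mm ahead of it and the grasp point (between the pads) lies 6 mm ahead of it; z points along the fingers, y is the direction in which the jaws open and shut (so a half turn about z gives the same grasp; the last joint's range is limited). The gripper opens to 88 mm and grips with 3 to 60 N. Pads are 18 mm wide; open, the fingers measure 123 mm over their backs; the gripper's body (75 mm by 187 mm) begins 45 mm behind the grasp point.
Start: joints at [0.966, 0.381, 1.297, -0, 1.464, -0.215], TCP at [208.992, 508.727, 263.748] pointing down, gripper open.
Joint ranges: [-3.11, 3.11], [-0.89, 2.33], [0.22, 2.48], [-1.42, 4.56], [0.17, 2.85], [-2.88, 2.88]. Speed limits (rad/s): [2.39, 2.39, 3.14, 3.14, 3.14, 3.14].

INTERFACE

Orientations are given as [roll, pitch, yaw] about the fixed x, y, z axes, in that order (R = Rz(yaw) Ry(pitch) Rx(roll)).
In Python, from station import readout, imaging, workorder, spotter gives the robot as it stands.
- The arm moves only by the tool jog_arm, never from a script. Its argument "plan" is a list of rows, each a list of 7 numbers: the finger opening in cm, from 0 to 8.81, then the shift along the tool's x, y, z in cm, then the turn, a rotation vector about the tool's x, y, z in degrees. A call has exactly 5 rows; each row shifts and turns the commanded pose from where the row before left it, along the tool's axes as they then stand; what a row does not reach is not made up. A row lasts 1/12 s, in which the tool goes at most 41.7 mm and 7.16 degrees, less where a joint would pass 70% of its speed; a pose out of reach is approached as far as the arm can. A call with a gripper value outside its range is refused whole. The fingers move at their own pace and stop on an object; "grip_force" is the grip in N (left out, the last holds). Time passes only in rows, so rows that do not move let the fingers close, or fill a call up. It gives the time, the measured TCP pose, the force and the opening at its end, in the units of the state.
- readout.get_state(): the state, without advancing time (a new reading comes with each control period).
- imaging.grab_frame(name): name is "scene" or "top"; returns the picture (480x640x3 uint8, red, green, blue); there is no depth.
- imaging.camera_params(name): a dict with "camera_matrix" (3x3 intrinsics, pixels), "R" (3x3) and "t" (3): a world point X has camera coordinates R X + t. Camera axes: x right, y down, z forward; pixel columns grow to the right and rows downward; lengths in mm; the calibration is good to about 2 mm. A picture is of the moment at which its call begins. camera_params takes no time and is no camera call.
- workorder.sign_off(): hands the job in, once; it reports no verdict.
Trained networks look in the newest picture that a camera, given by its name, has taken for a name from the list of things; names that differ only in an ending like _2 or _b are one class to them, and where a whole thing is asked for, a point or a joint stands for the part that bears it (a point fixed in the world has none). Each returns a list of dicts, best first, with "p" (0 to 1); they miss things now and then, are a little off and sometimes report something else, mostly with a low value. They report only what shows in the picture. A call takes as long as a camera call. They do not tell look-alikes from the thing itself.
- spotter.recognise(camera, name): "position" ([x, y, z] in mm, in world coordinates, good to about 4 mm: the middle of the surface that is visible of it).
- spotter.outline_of(camera, name): "region" (480x640 bool, what is visible of it).
- spotter.tip_of(camera, name): "position" ([x, y, z] in mm, in world coordinates, good to about 4 mm: a listed point, or the origin of a listed thing).
The state is a dict: "time": time; "joint_positions": joint angles; "dq": joint speeds; "tau": joint torques, N m; "position": TCP position; "orientation": TCP orientation; "contact_force": force on the tool from outside, world axes, zero at the start; "moment": the same for the moment, N m; "gripper_width": opening from 0.0 (shut) to 1.0 (fully open).
Only numpy, scipy, OpenCV 4.12 (cv2) and the standard library are available. Lean on these libraries where they do the work, as an engineer would, in place of code of your own. Each camera call takes 0.05 s, during which the arm holds its last target.

TASK

Move the four hook swivel parts from the yellow strip rack to the galvanized build rack in reverse order, so that they stand ready for reassembly: seen from the robot, the part that is leftmost on the yellow rack goes into the rightmost bay, and so on to the last, which goes leftmost. Set each part flat on the middle of its black pad, the same way up as it was and without dropping it, and leave all four standing still.

Things in the scene. Friction and masses are not known exactly. Their poses are not given: they have to be found in the camera images.
- bearing: Greasy dark steel swivel bearing, a disc 52 mm across and 28 mm high, with a brown grease ring of small balls and a black centre on top; about 0.26 kg. Origin: centre of underside. Turned up to 14 degrees to its pad. Grasp from above, fingers in front and behind (along the rack's x): neighbours and fins stand beside it.
- spacer: Pale grey ceramic spacer, a plain ring 42 mm across with a 22 mm bore, 36 mm high; about 0.09 kg. Origin: centre of underside. Turned up to 14 degrees to its pad. Grasp from above, fingers in front and behind (along the rack's x): neighbours and fins stand beside it.
- clip: Glossy blue latch clip, an upward-open channel 58 mm long (its y axis, along the row of bays), 28 mm wide (its x axis), 26 mm high, with a steel pin across it; about 0.06 kg. It is gripped across its 28 mm width at mid-length. Origin: centre of underside. Turned up to 12 degrees to its pad. Grasp from above, fingers in front and behind (along the rack's x): neighbours and fins stand beside it.
- nut: Brass castellated hexagon nut, 44 mm across flats, flats facing its own +x and -x; the hexagon is 24 mm high with a 38 mm round crown on it, 32 mm in all; about 0.28 kg. Grip across those flats. Origin: centre of underside. Turned up to 14 degrees to its pad. Grasp from above, fingers in front and behind (along the rack's x): neighbours and fins stand beside it.
- strip_rack: Yellow rack, fixed, holding the four parts at the start, nearer or farther than the other rack. Base 96 (x) x 330 (y) x 20 mm; four bays centred at x = 0, y = -117, -39, 39, 117 mm; coloured pads' tops 24 mm above the bench. Fins 3 mm thick, 32 mm above the bench, between the bays and at the ends. Origin: centre of underside, on the bench; x away from the robot, y to its left, within 7 degrees.
- build_rack: Galvanized grey rack, fixed, empty at the start. Same shape, size, bays, fins, origin and axes as the yellow rack, but each bay has a fixed black rubber pad 66 x 66 mm, its top 24 mm above the bench. A part well placed has its origin on the middle of a black pad.
- red_pad: Red square pad, 66 x 66 x 4 mm, fixed on the strip rack; at the start the bearing stands on it. Origin at the centre of its underside, axes parallel to the rack's. It never moves in a run, so it still marks the bay from which that part came.
- white_pad: White square pad, 66 x 66 x 4 mm, fixed on the strip rack; at the start the spacer stands on it. Origin at the centre of its underside, axes parallel to the rack's. It never moves in a run, so it still marks the bay from which that part came.
- green_pad: Green square pad, 66 x 66 x 4 mm, fixed on the strip rack; at the start the clip stands on it. Origin at the centre of its underside, axes parallel to the rack's. It never moves in a run, so it still marks the bay from which that part came.
- violet_pad: Violet square pad, 66 x 66 x 4 mm, fixed on the strip rack; at the start the nut stands on it. Origin at the centre of its underside, axes parallel to the rack's. It never moves in a run, so it still marks the bay from which that part came.
Mind the look-alikes: they are no part of the job. What is shaped like the clip but brown or red is not meant.

How it is judged:
By the outcome, as a careful person would: the job done as asked, in the order asked, and still so for the second after the job is handed in, with the robot touching nothing.
It also fails if it takes over 96 s, if anything falls off the work surface, if the arm or the gripper's body presses on something with over 40 N, if the wrist force passes 120 N, or if a joint passes its speed limit or range.

## Working session

There is one attempt and no reset: what is moved stays moved. The work goes in short steps, Python scripts to look and compute and a tool call to move; the robot and the scene stay as the last step left them, time stands still between calls to the robot, and variables do not carry over. Pictures are saved under pics/ and viewed, and the job is handed in when it is done.

Besides the shell and the picture viewer there is one more tool, called as a command line: name --pt "numbers of a row" for each row, then --argument value for the rest. jog_arm: Moves the arm, as the interface text tells. Its arguments: {"type":"object","properties":{"plan":{"type":"array","items":{"type":"array","items":{"type":"number"}}},"grip_force":{"type":"number"}},"required":["plan"]}

```bash
ls; mkdir -p pics; python3 - <<'E'
from station import readout, imaging
import cv2
print(readout.get_state())
for n in ("scene","top"):
    im=imaging.grab_frame(n); cv2.imwrite(f"pics/{n}0.png",im[:,:,::-1])
    p=imaging.camera_params(n); print(n,p)
E
```

```text
pics
{'time': 0.0, 'joint_positions': array([ 9.65710258e-01,  3.81182427e-01,  1.29827929e+00,  5.49547692e-07,
        1.46360960e+00, -2.15345103e-01]), 'dq': array([-1.73239974e-03,  1.91082267e-06,  2.59061011e-04, -2.22367954e-04,
       -2.71300982e-05, -1.18298650e-03]), 'tau': array([ 4.65154426e-04, -4.37911892e+01, -2.24554342e+01,  7.13982736e-02,
        3.53489479e-02, -1.28160814e-04]), 'position': array([208.84684725, 508.5269967 , 263.13878715]), 'orientation': array([-3.14014826e+00, -3.16501564e-04,  2.75185140e+00]), 'contact_force': array([ 0.83822145, -0.18483478,  0.63381206]), 'moment': array([ 0.02668336,  0.01436039, -0.00333096]), 'gripper_width': 0.9988488358949558}
scene {'camera_matrix': array([[433.71092165,   0.        , 320.02386918],
       [  0.        , 433.71092165, 239.63505539],
       [  0.        ,   0.        ,   1.        ]]), 'R': array([[ 0.85800986,  0.51357442,  0.00777153],
       [ 0.39615734, -0.65206354, -0.64643058],
       [-0.32692268,  0.55772256, -0.76293323]]), 't': array([-451.48895554, -114.73514907,  892.65425649])}
top {'camera_matrix': array([[555.47416638,   0.        , 311.58393751],
       [  0.        , 555.47416638, 236.90075855],
       [  0.        ,   0.        ,   1.        ]]), 'R': array([[-0.00956203, -0.99994827,  0.00346782],
       [-0.98213751,  0.00873987, -0.18796148],
       [ 0.18792145, -0.00520317, -0.98217028]]), 't': array([ 77.60222325, 481.67945946, 842.07220683])}
```

View pics/scene0.png

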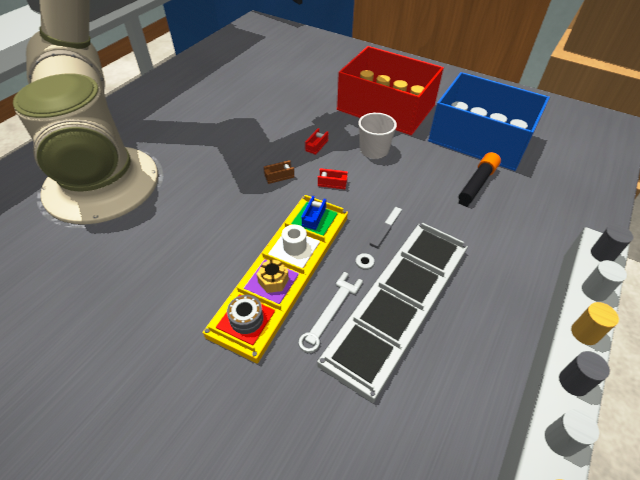

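View pics/top0.png

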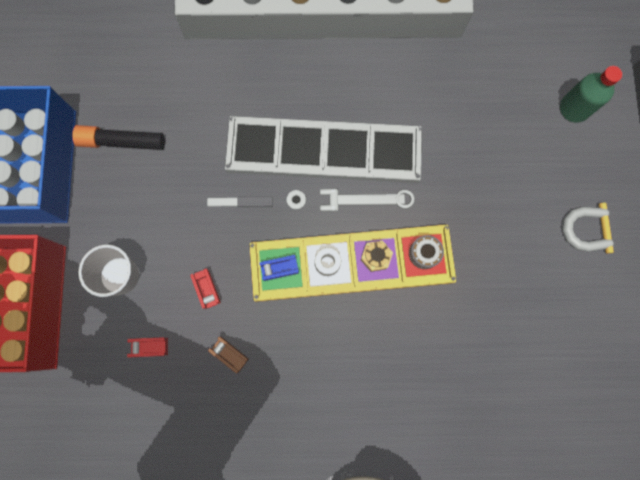

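The row in the top picture, left to right as the robot sees it, is:
- clip on green (280,268)
- spacer on white (328,262)
- nut on violet (377,255)
- bearing on red (427,252)

The grey rack stands farther out, at about (325,148). The look-alikes are the red clips at (205,288) and (147,347) and the brown one at (228,353). The blue clip on the green pad is the one meant. Next I measure the racks and parts.

```bash
cat > h.py <<'E'
import numpy as np, cv2
from scipy.optimize import least_squares
from station import readout, imaging, workorder, spotter
def params(n):
    p=imaging.camera_params(n); return p["camera_matrix"],p["R"],p["t"]
def proj(n,X):
    K,R,t=params(n); c=np.atleast_2d(X)@R.T+t; q=c@K.T; return q[:,:2]/q[:,2:]
def back(n,uv,z):
    K,R,t=params(n); uv=np.atleast_2d(uv).astype(float)
    d=np.c_[uv,np.ones(len(uv))]@np.linalg.inv(K).T@R
    C=-R.T@t; s=(z-C[2])/d[:,2]; return C+d*s[:,None]
E
python3 - <<'E'
from h import *
for n in("top","scene"):
    K,R,t=params(n); print(n,"cam",(-R.T@t).round())
    im=imaging.grab_frame(n)
    cv2.imwrite(f"pics/{n}_b.png",im[:,:,::-1])
    if n=="top":
        c=im[100:310,220:465]; cv2.imwrite("pics/topcrop.png",cv2.resize(c,None,fx=3.2,fy=2.8,interpolation=3)[:,:,::-1])
    for nm in ["strip_rack","build_rack","red_pad","violet_pad","white_pad","green_pad","bearing","nut","spacer","clip"]:
        for f in (spotter.tip_of,):
            r=f(n,nm); print(n,nm,[(np.round(x["position"]),round(x["p"],2)) for x in r[:4]])
E
```

```text
top cam [316.  78. 917.]
top strip_rack [(array([449.,   8.,  -5.]), 0.72)]
top build_rack [(array([642.,  50.,  -2.]), 0.62)]
top red_pad [(array([ 458., -111.,   19.]), 0.75)]
top violet_pad [(array([446., -31.,  22.]), 0.69)]
top white_pad [(array([439.,  47.,  16.]), 0.85), (array([ 456., -106.,   22.]), 0.25)]
top green_pad [(array([436., 123.,  24.]), 0.64)]
top bearing [(array([ 452., -108.,   19.]), 0.63)]
top nut [(array([450., -28.,  22.]), 0.83)]
top spacer [(array([445.,  46.,  24.]), 0.71)]
top clip [(array([436., 130.,  24.]), 0.96), (array([405., 244.,   3.]), 0.92), (array([300., 214.,  -1.]), 0.91), (array([314., 340.,   1.]), 0.64)]
scene cam [ 725. -341.  610.]
scene strip_rack [(array([449.,   6.,  -1.]), 0.71)]
scene build_rack [(array([642.,  52.,   0.]), 0.94)]
scene red_pad [(array([ 457., -108.,   20.]), 0.62)]
scene violet_pad [(array([447., -28.,  20.]), 0.78), (array([448.,   5.,   0.]), 0.45), (array([432., 126.,  23.]), 0.37)]
scene white_pad [(array([443.,  50.,  21.]), 0.93)]
scene green_pad [(array([440., 126.,  21.]), 0.59), (array([448.,   8.,  -0.]), 0.48)]
scene bearing [(array([ 459., -109.,   22.]), 0.6)]
scene nut [(array([455., -28.,  28.]), 0.64), (array([438., 127.,  18.]), 0.38)]
scene spacer [(array([445.,  49.,  24.]), 0.97)]
scene clip [(array([298., 205.,  -4.]), 0.94), (array([313., 341.,  -5.]), 0.73), (array([406., 247.,   2.]), 0.67), (array([435., 126.,  25.]), 0.62)]
```

View pics/topcrop.png

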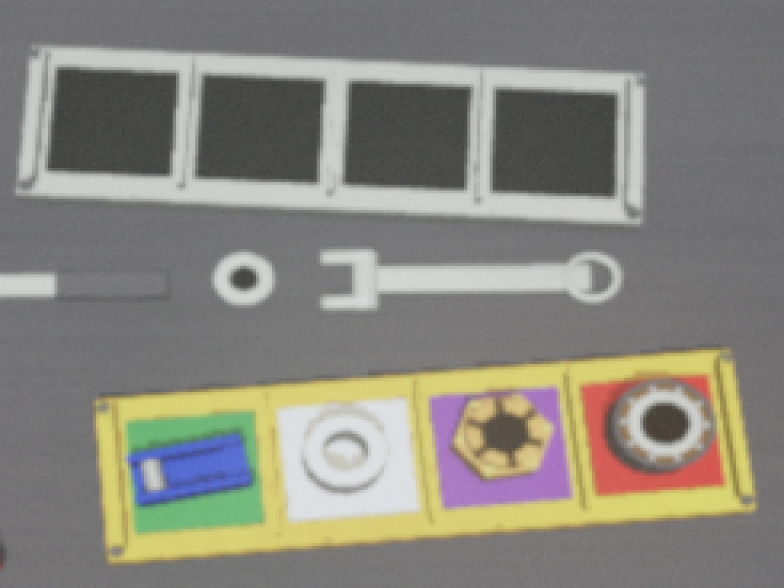

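The crop shows the blue clip on green, the ring on white, the brass nut on violet, the bearing on red, and four clear black pads. Now I take precise fits from both cameras.

```bash
cat > fit.py <<'E'
from h import *
def quad(m):
    m=m.astype(np.uint8); cs,_=cv2.findContours(m,cv2.RETR_EXTERNAL,cv2.CHAIN_APPROX_NONE)
    return max(cs,key=cv2.contourArea)[:,0,:]
def colourmask(im,nm):
    hsv=cv2.cvtColor(im,cv2.COLOR_RGB2HSV); H,S,V=[hsv[...,i].astype(int) for i in range(3)]
    return {"red_pad":((H<8)|(H>172))&(S>150)&(V>90),"violet_pad":(H>128)&(H<155)&(S>90),
     "green_pad":(H>45)&(H<80)&(S>90),"yellow":(H>20)&(H<34)&(S>110)&(V>90)}[nm]
def rackpts(pose,pts):
    x,y,a=pose; c,s=np.cos(a),np.sin(a); pts=np.asarray(pts,float)
    return np.c_[x+c*pts[:,0]-s*pts[:,1], y+s*pts[:,0]+c*pts[:,1], pts[:,2]]
E
python3 - <<'E'
from fit import *
out={}
for n in("top","scene"):
    im=cv2.imread(f"pics/{n}_b.png")[:,:,::-1].copy()
    # pads of build rack: dark blobs near expected spots
    g=im.max(2)
    cs=[]
    for y in (117,39,-39,-117):
        u=proj(n,rackpts((642,51,-.04),[[0,y,24]]))[0]
        m=np.zeros(g.shape,np.uint8); cv2.circle(m,tuple(int(v) for v in u),40,1,-1)
        K=((g<85)&(m>0)).astype(np.uint8)
        N,L,st,ce=cv2.connectedComponentsWithStats(K); l=L[int(u[1]),int(u[0])]
        c=quad(L==l); P=back(n,c,24)[:,:2].astype(np.float32)
        r=cv2.minAreaRect(P); cs.append(r[0]); print(n,"black",np.round(r[0],1),np.round(r[1],1),round(r[2],1))
    for nm in ("green_pad","violet_pad","red_pad","yellow"):
        m=colourmask(im,nm); q=proj(n,[[449,7,24]])[0]
        rr=np.zeros(g.shape,np.uint8); cv2.circle(rr,tuple(int(v) for v in q),115,1,-1)
        c=quad(cv2.morphologyEx((m&(rr>0)).astype(np.uint8),cv2.MORPH_OPEN,np.ones((2,2))))
        z=20 if nm=="yellow" else 24
        r=cv2.minAreaRect(back(n,c,z)[:,:2].astype(np.float32)); print(n,nm,np.round(r[0],1),np.round(r[1],1),round(r[2],1))
E
```

```text
top black [649.  167.3] [62.2 62.4] 86.3
top black [644.   89.8] [61.5 61.8] 86.3
top black [639.   11.9] [61.5 62. ] 85.9
top black [634.  -65.7] [61.1 62. ] 87.5
top green_pad [409.6 121. ] [18.9 63.7] 11.4
top violet_pad [446.9 -32.9] [60.8 61.6] 4.7
top red_pad [ 430.8 -115.2] [17.1 57.2] 4.7
top yellow [443.4   6.1] [ 96.6 328.6] 4.8
scene black [651.6 171.8] [62.1 64.5] 86.1
scene black [646.4  92.7] [62.1 64.6] 86.4
scene black [641.2  14.2] [64.4 64.8] 86.5
scene black [636.1 -64.4] [65.5 64.9] 86.2
scene green_pad [460.4 127.8] [66.1 31.8] 84.9
scene violet_pad [452.8 -29.6] [65.7 65.1] 4.8
scene red_pad [ 459.3 -108.1] [65.1 64.6] 4.7
scene yellow [451.9   8.6] [101.8 340.1] 4.8
```

```bash
cat > parts.py <<'E'
from fit import *
def circ(r,z,n=48):
    a=np.linspace(0,2*np.pi,n,endpoint=False); return np.c_[r*np.cos(a),r*np.sin(a),np.full(n,z)]
def hexa(z):
    a=np.radians(30+60*np.arange(6)); R=22/np.cos(np.pi/6); return np.c_[R*np.cos(a),R*np.sin(a),np.full(6,z)]
def box(z): return np.array([[sx*14,sy*29,z] for sx in(1,-1) for sy in(1,-1)],float)
M={"bearing":np.r_[circ(26,0),circ(26,28)],"spacer":np.r_[circ(21,0),circ(21,36)],
   "nut":np.r_[hexa(0),hexa(24),circ(19,32)],"clip":np.r_[box(0),box(26)]}
def render(n,nm,p,z0,S=4):
    P=rackpts(p,M[nm]); P[:,2]+=z0
    uv=proj(n,P); h=cv2.convexHull(uv.astype(np.float32))[:,0]
    m=np.zeros((480,640),np.uint8); cv2.fillConvexPoly(m,np.round(h*16).astype(np.int32),1,shift=4); return m>0
def fitpart(n,nm,mask,p0,rot,z0=24):
    m=np.zeros((480,640),np.uint8); cv2.fillPoly(m,[cv2.convexHull(quad(mask))],1)
    blur=lambda a:cv2.GaussianBlur(a.astype(np.float32),(0,0),1.0)
    T=blur(m)
    from scipy.optimize import minimize
    best=None
    for a0 in (np.radians([-14,-9,-4,0,4,9,14])+p0[2] if rot else [p0[2]]):
        f=lambda v:((blur(render(n,nm,(v[0],v[1],a0+v[2]/50 if rot else a0),z0))-T)**2).sum()
        x0=[p0[0],p0[1]]+([0] if rot else [])
        sim=np.vstack([x0]+[np.array(x0)+8*np.eye(len(x0))[i] for i in range(len(x0))])
        r=minimize(f,x0,method="Nelder-Mead",options=dict(initial_simplex=sim,xatol=.02,fatol=.01))
        if best is None or r.fun<best[0]: best=(r.fun,r.x[0],r.x[1],np.degrees(a0+(r.x[2]/50 if rot else 0)))
    return best
E
python3 - <<'E'
from parts import *
P0={"clip":(437,124),"spacer":(443,47),"nut":(450,-31),"bearing":(456,-109)}
for n in("top","scene"):
    for nm in P0:
        r=spotter.outline_of(n,nm)
        q=proj(n,[[*P0[nm],35]])[0]
        def d(x): ys,xs=np.nonzero(x["region"]); return np.hypot(xs.mean()-q[0],ys.mean()-q[1])
        r=[x for x in r if d(x)<15]
        if not r: print(n,nm,"none"); continue
        b=fitpart(n,nm,r[0]["region"],(*P0[nm],.084),nm in("nut","clip"))
        print(n,nm,"p",round(r[0]["p"],2),"area",r[0]["region"].sum(),"err,x,y,yaw",np.round(b,2))
E
```

```text
top clip p 0.91 area 772 err,x,y,yaw [  7.11 434.61 126.45  13.85]
top spacer none
top nut p 0.61 area 726 err,x,y,yaw [  3.33 452.43 -29.85  11.81]
top bearing p 0.58 area 929 err,x,y,yaw [  13.47  457.3  -109.01    4.81]
scene clip p 0.59 area 501 err,x,y,yaw [ 35.85 436.03 129.5   12.56]
scene spacer p 0.65 area 635 err,x,y,yaw [ 18.9  442.94  51.67   4.81]
scene nut p 0.61 area 784 err,x,y,yaw [ 12.31 453.5  -26.38   9.85]
scene bearing p 0.68 area 1177 err,x,y,yaw [   3.74  458.46 -106.51    4.81]
```

```bash
python3 - <<'E'
from parts import *
im=cv2.imread("pics/top_b.png"); S=5
B={"clip":(434.6,126.5,13.9),"spacer":(441.7,48.5,4.8),"nut":(452.4,-29.9,11.8),"bearing":(457.3,-109,4.8)}
x0,y0=245,222
c=cv2.resize(im[y0:y0+80,x0:x0+160],None,fx=S,fy=S,interpolation=3)
for nm,(x,y,a) in B.items():
    P=rackpts((x,y,np.radians(a)),M[nm]); P[:,2]+=24; uv=proj("top",P); h=len(uv)//2 if nm!="nut" else 6
    if nm=="clip": hs=[[0,1,3,2],[4,5,7,6]]
    elif nm=="nut": hs=[range(6),range(6,12),range(12,60)]
    else: hs=[range(h),range(h,2*h)]
    for q in hs:
        cv2.polylines(c,[np.round((uv[list(q)]-[x0,y0]+.5)*S).astype(np.int32)],True,(255,255,0),1)
cv2.imwrite("pics/ov1.png",c)
E
```

```text
(no output)
```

View pics/ov1.png

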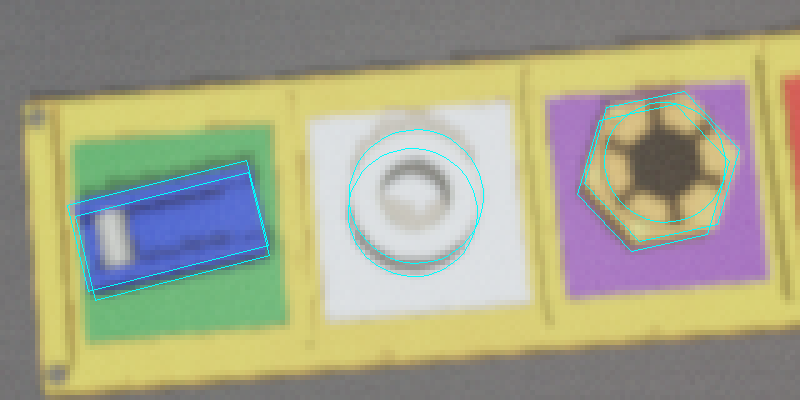

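```bash
cat > plan.py <<'E'
from h import *
import sys
def go(x,y,z,yawdeg):
    s=readout.get_state(); p=s["position"]; yaw=np.degrees(s["orientation"][2])
    dyaw=(yawdeg-yaw+90)%180-90
    d=np.array([x,y,z])-p; a=np.radians(yawdeg)
    T=np.array([np.cos(a)*d[0]+np.sin(a)*d[1], np.sin(a)*d[0]-np.cos(a)*d[1], -d[2]])/10
    o=s["orientation"]
    tilt=np.degrees([o[0]-np.sign(o[0])*np.pi,o[1]])
    print("t",round(s["time"],2),"at",p.round(1),"yaw",yaw.round(1),"tilt",tilt.round(2),"w",round(s["gripper_width"]*88,1),"F",s["contact_force"].round(1))
    print("turn z",round(-dyaw,1),"rows",abs(dyaw)/7,"shift after turn cm",T.round(2),"rows xy",np.linalg.norm(T[:2])/4)
go(*map(float,sys.argv[1:5]))
E
python3 plan.py 435.3 128 160 103
```

```text
t 1.6 at [209.  508.7 263.7] yaw 157.7 tilt [ 0. -0.] w 88.1 F [-0.  -0.1 -0.2]
turn z 54.7 rows 7.8093748270860806 shift after turn cm [-42.19  13.49  10.37] rows xy 11.072367892806291
```

jog_arm --pt "8.8 0 0 0 0 0 7" --pt "8.8 0 0 0 0 0 7" --pt "8.8 0 0 0 0 0 7" --pt "8.8 0 0 0 0 0 7" --pt "8.8 0 0 0 0 0 7"

```text
time: 2.02
position: [208.9, 508.7, 263.8]
orientation: [-3.142, 0.0, 2.135]
contact_force: [0.1, -1.0, 0.6]
gripper_width: 0.999
```

jog_arm --pt "8.8 0 0 0 0 0 7" --pt "8.8 0 0 0 0 0 7" --pt "8.8 0 0 0 0 0 5.7" --pt "8.8 -3.5 1 0 0 0 0" --pt "8.8 -3.5 1 0 0 0 0"

```text
time: 2.43
position: [243.9, 444.8, 263.4]
orientation: [-3.141, 0.0, 1.8]
contact_force: [1.2, -0.7, 1.0]
gripper_width: 1.002
```

jog_arm --pt "8.8 -3.5 1 0 0 0 0" --pt "8.8 -3.5 1 0 0 0 0" --pt "8.8 -3.5 1 0 0 0 0" --pt "8.8 -3.5 1 0 0 0 0" --pt "8.8 -3.5 1 0 0 0 0"

```text
time: 2.85
position: [332.6, 284.1, 263.9]
orientation: [3.141, -0.0, 1.797]
contact_force: [0.9, 1.5, 0.7]
gripper_width: 1.0
```

jog_arm --pt "8.8 -3.5 1 1.5 0 0 0" --pt "8.8 -3.5 1 1.5 0 0 0" --pt "8.8 -3.5 1 1.5 0 0 0" --pt "8.8 0 0 0 0 0 0" --pt "8.8 0 0 0 0 0 0"

```text
time: 3.27
position: [385.5, 188.8, 218.3]
orientation: [-3.14, -0.0, 1.793]
contact_force: [-0.2, 0.5, 0.6]
gripper_width: 1.001
```

```bash
python3 plan.py 435.3 128 160 103
```

```text
t 3.27 at [385.5 188.8 218.3] yaw 102.8 tilt [ 0.08 -0.01] w 88.1 F [-0.2  0.5  0.6]
turn z -0.2 rows 0.03557329492684046 shift after turn cm [-7.05  3.49  5.83] rows xy 1.9662544724968791
```

jog_arm --pt "8.8 -3.5 1.75 2 0 0 0" --pt "8.8 -3.5 1.75 2 0 0 0" --pt "8.8 0 0 2 0 0 0" --pt "8.8 0 0 2 0 0 0" --pt "8.8 0 0 0 0 0 0"

```text
time: 3.68
position: [430.9, 133.6, 138.6]
orientation: [-3.137, -0.001, 1.798]
contact_force: [-0.9, 0.8, 0.4]
gripper_width: 0.994
```

```bash
python3 plan.py 435.3 128 53 103; python3 - <<'E'
from h import *
for n,(a,b,c,d) in dict(top=(220,320,200,330),scene=(140,290,220,420)).items():
    im=imaging.grab_frame(n); cv2.imwrite(f"pics/{n}_c1.png",cv2.resize(im[a:b,c:d],None,fx=4 if n=="scene" else 5,fy=4 if n=="scene" else 5,interpolation=3)[:,:,::-1])
E
```

```text
t 3.68 at [430.9 133.6 138.6] yaw 103.0 tilt [ 0.28 -0.06] w 87.5 F [-0.9  0.8  0.4]
turn z 0.0 rows 0.0002303027553227009 shift after turn cm [-0.64  0.31  8.56] rows xy 0.17770840748361003
```

View pics/scene_c1.png

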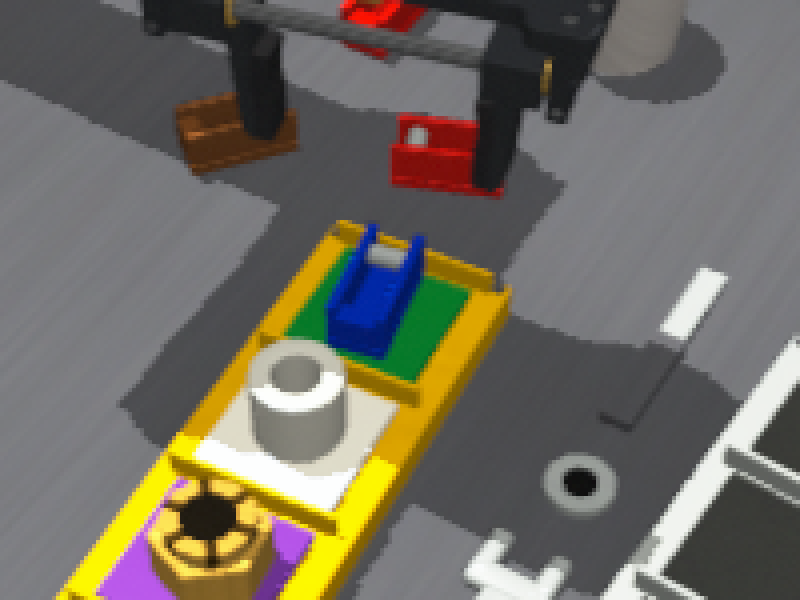

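The gripper is above the blue clip (crop about (375,290)), jaws across its width. The red and brown look-alikes are well clear.

```bash
python3 plan.py 435.3 128 53 103
```

```text
t 3.78 at [432.  133.9 141.5] yaw 103.1 tilt [ 0.01 -0.01] w 87.8 F [-0.2 -0.6  0.1]
turn z 0.1 rows 0.008340028789559386 shift after turn cm [-0.65  0.19  8.85] rows xy 0.1679429835758322
```

jog_arm --pt "8.8 -0.65 0.2 2 0 0 0" --pt "8.8 0 0 2 0 0 0" --pt "8.8 0 0 2 0 0 0" --pt "8.8 0 0 1.5 0 0 0" --pt "8.8 0 0 0 0 0 0"

```text
time: 4.2
position: [435.2, 127.7, 65.3]
orientation: [-3.14, -0.0, 1.798]
contact_force: [-1.3, 0.7, -0.5]
gripper_width: 0.999
```

```bash
python3 plan.py 435.3 128 53 103;python3 - <<'E'
from h import *
for n,(a,b,c,d) in dict(top=(220,320,200,330),scene=(140,290,220,420)).items():
    im=imaging.grab_frame(n); cv2.imwrite(f"pics/{n}_c2.png",cv2.resize(im[a:b,c:d],None,fx=4 if n=="scene" else 5,fy=4 if n=="scene" else 5,interpolation=3)[:,:,::-1])
E
python3 plan.py 435.3 128 53 103
```

```text
t 4.2 at [435.2 127.7  65.3] yaw 103.0 tilt [ 0.08 -0.02] w 87.9 F [-1.3  0.7 -0.5]
turn z 0.0 rows 0.006081510925444685 shift after turn cm [0.02 0.01 1.23] rows xy 0.006936885355899082
t 4.3 at [436.2 127.6  67.1] yaw 103.0 tilt [-0.09  0.02] w 87.8 F [ 0.6 -0.4  0.5]
turn z 0.0 rows 0.00447369499953051 shift after turn cm [ 0.06 -0.08  1.41] rows xy 0.023493410676652043
```

View pics/scene_c2.png

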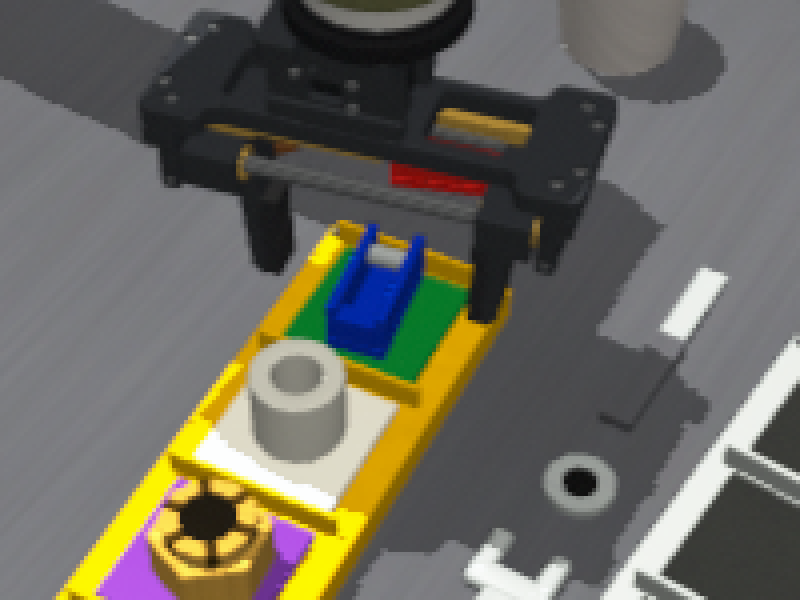

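The midpoint between the fingertips (378,294) falls on the clip's middle. I descend and close.

jog_arm --pt "8.8 0 0 1 0 0 0" --pt "8.8 0 0 0.35 0 0 0" --pt "8.8 0 0 0 0 0 0" --pt "2.2 0 0 0 0 0 0" --pt "2.2 0 0 0 0 0 0" --grip_force 12

```text
time: 4.72
position: [436.0, 127.1, 53.1]
orientation: [3.14, 0.0, 1.797]
contact_force: [-0.5, -0.1, 0.3]
gripper_width: 0.873
```

jog_arm --pt "2.2 0 0 0 0 0 0" --pt "2.2 0 0 0 0 0 0" --pt "2.2 0 0 0 0 0 0" --pt "2.2 0 0 0 0 0 0" --pt "2.2 0 0 0 0 0 0"

```text
time: 5.13
position: [435.6, 126.9, 52.4]
orientation: [-3.142, 0.0, 1.797]
contact_force: [0.1, 0.3, -0.8]
gripper_width: 0.493
```

```bash
python3 plan.py 435.3 128 53 103
```

```text
t 5.13 at [435.6 126.9  52.4] yaw 103.0 tilt [0. 0.] w 43.4 F [ 0.1  0.3 -0.8]
turn z -0.0 rows 0.0050583206837870875 shift after turn cm [ 0.11 -0.01 -0.06] rows xy 0.02769472982757293
```

jog_arm --pt "2.2 0 0 0 0 0 0" --pt "2.2 0 0 0 0 0 0" --pt "2.2 0 0 0 0 0 0" --pt "2.2 0 0 0 0 0 0" --pt "2.2 0 0 0 0 0 0"

```text
time: 5.55
position: [435.6, 126.9, 52.3]
orientation: [-3.141, 0.0, 1.797]
contact_force: [-0.0, -0.1, 0.5]
gripper_width: 0.314
```

```bash
python3 plan.py 435.3 128 53 103
```

```text
t 5.55 at [435.6 126.9  52.3] yaw 103.0 tilt [0.01 0.  ] w 27.6 F [-0.  -0.1  0.5]
turn z -0.0 rows 0.0044878523650189505 shift after turn cm [ 0.11 -0.   -0.07] rows xy 0.027352444960208163
```

Gripped at 27.6 mm, which matches the clip's width. I lift, turn to the build rack's yaw (86.3°) and go to the rightmost bay at (635.1,-64.6).

jog_arm --pt "2.2 0 0 -1 0 0 0" --pt "2.2 0 0 -2 0 0 0" --pt "2.2 0 0 -2.5 0 0 0" --pt "2.2 0 0 -2.5 0 0 6" --pt "2.2 0 0 -2 0 0 6"

```text
time: 5.97
position: [435.6, 127.0, 153.9]
orientation: [3.141, -0.0, 1.583]
contact_force: [0.3, -0.1, -0.9]
gripper_width: 0.313
```

jog_arm --pt "2.2 0 0 -1 0 0 4.7" --pt "2.2 0 0 0 0 0 0" --pt "2.2 0 0 0 0 0 0" --pt "2.2 0 0 0 0 0 0" --pt "2.2 0 0 0 0 0 0"

```text
time: 6.38
position: [435.2, 126.9, 161.3]
orientation: [-3.14, 0.0, 1.507]
contact_force: [0.4, -0.1, -0.6]
gripper_width: 0.32
```

```bash
python3 plan.py 635.1 -65.4 160 86.3
```

```text
t 6.38 at [435.2 126.9 161.3] yaw 86.4 tilt [0.12 0.01] w 28.1 F [ 0.4 -0.1 -0.6]
turn z 0.1 rows 0.009300207774614933 shift after turn cm [-17.9   21.19   0.13] rows xy 6.935403614352998
```

jog_arm --pt "2.2 -1.2 1.4 0 0 0 0" --pt "2.2 -2.4 2.8 0 0 0 0" --pt "2.2 -2.4 2.8 0 0 0 0" --pt "2.2 -2.4 2.8 0 0 0 0" --pt "2.2 -2.4 2.8 0 0 0 0"

```text
time: 6.8
position: [555.1, 9.7, 161.3]
orientation: [-3.14, -0.0, 1.507]
contact_force: [0.0, 0.1, -0.1]
gripper_width: 0.318
```

jog_arm --pt "2.2 -2.4 2.8 0 0 0 0" --pt "2.2 -2.4 2.8 0 0 0 0" --pt "2.2 -1.5 2 1 0 0 0" --pt "2.2 -0.8 1 1.5 0 0 0" --pt "2.2 0 0 1.5 0 0 0"

```text
time: 7.22
position: [636.9, -67.8, 120.2]
orientation: [-3.141, 0.0, 1.505]
contact_force: [0.1, -0.3, -0.9]
gripper_width: 0.319
```

jog_arm --pt "2.2 0 0 1.5 0 0 0" --pt "2.2 0 0 1 0 0 0" --pt "2.2 0 0 0 0 0 0" --pt "2.2 0 0 0 0 0 0" --pt "2.2 0 0 0 0 0 0"

```text
time: 7.63
position: [635.8, -65.4, 98.0]
orientation: [3.141, 0.0, 1.506]
contact_force: [0.4, -0.2, -0.9]
gripper_width: 0.316
```

```bash
python3 - <<'E'
from h import *
for n,(a,b,c,d) in dict(top=(100,220,300,460),scene=(190,390,280,480)).items():
    im=imaging.grab_frame(n); cv2.imwrite(f"pics/{n}_c3.png",cv2.resize(im[a:b,c:d],None,fx=3 if n=="scene" else 5,fy=3 if n=="scene" else 5,interpolation=3)[:,:,::-1])
E
python3 plan.py 635.1 -65.4 53 86.3
```

```text
t 7.73 at [635.9 -65.4  98.3] yaw 86.3 tilt [-0.1   0.02] w 27.8 F [ 0.4  0.3 -1.4]
turn z -0.0 rows 0.001981892303340211 shift after turn cm [-0.   -0.08  4.53] rows xy 0.018836490843615057
```

View pics/scene_c3.png

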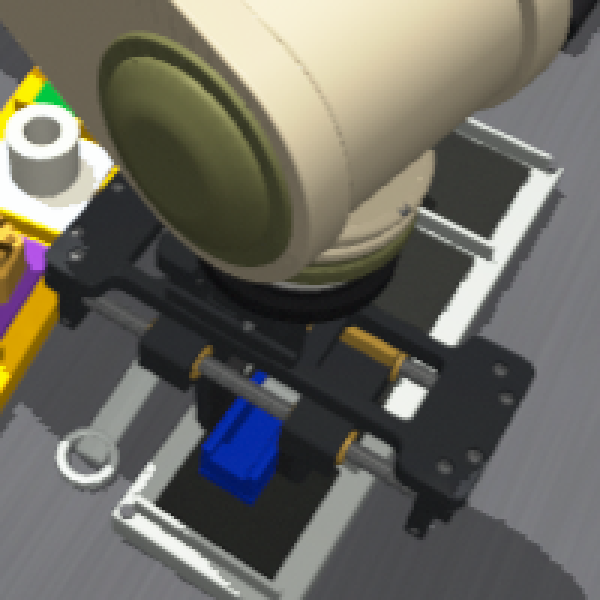

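The clip is held level above the rightmost pad. I lower it.

jog_arm --pt "2.2 0 -0.1 1.5 0 0 0" --pt "2.2 0 0 1.5 0 0 0" --pt "2.2 0 0 1 0 0 0" --pt "2.2 0 0 0.4 0 0 0" --pt "2.2 0 0 0 0 0 0"

```text
time: 8.15
position: [634.4, -65.4, 53.1]
orientation: [-3.141, -0.0, 1.506]
contact_force: [-1.0, 0.1, -0.4]
gripper_width: 0.317
```

jog_arm --pt "2.2 0 0 0.1 0 0 0" --pt "2.2 0 0 0.1 0 0 0" --pt "2.2 0 0 0 0 0 0" --pt "2.2 0 0 0 0 0 0" --pt "2.2 0 0 0 0 0 0"

```text
time: 8.57
position: [635.0, -65.5, 52.2]
orientation: [3.14, 0.0, 1.506]
contact_force: [0.4, -0.1, 4.8]
gripper_width: 0.314
```

```bash
python3 plan.py 635.1 -65.4 52.3 86.3
```

```text
t 8.57 at [635.  -65.5  52.2] yaw 86.3 tilt [-0.09  0.02] w 27.6 F [ 0.4 -0.1  4.8]
turn z -0.0 rows 0.004628377814695129 shift after turn cm [ 0.01  0.01 -0.01] rows xy 0.004354651040770911
```

jog_arm --pt "5 0 0 0 0 0 0" --pt "5 0 0 0 0 0 0" --pt "5 0 0 0 0 0 0" --pt "5 0 0 0 0 0 0" --pt "5 0 0 0 0 0 0"

```text
time: 8.98
position: [634.4, -65.4, 51.1]
orientation: [-3.141, -0.0, 1.506]
contact_force: [0.6, -0.5, -0.7]
gripper_width: 0.57
```

jog_arm --pt "8.8 0 0 -1 0 0 0" --pt "8.8 0 0 -2 0 0 0" --pt "8.8 0 0 -3 0 0 0" --pt "8.8 0 0 -3 0 0 -7" --pt "8.8 0 0 -1.5 0 0 -1.5"

```text
time: 9.4
position: [635.3, -65.6, 160.9]
orientation: [3.137, 0.002, 1.66]
contact_force: [1.2, -0.6, 0.1]
gripper_width: 0.917
```

```bash
python3 plan.py 442.5 49.5 158 94.8; python3 - <<'E'
from h import *
im=imaging.grab_frame("scene"); cv2.imwrite("pics/c4.png",im[:,:,::-1])
E
```

```text
t 9.4 at [635.3 -65.6 160.9] yaw 95.1 tilt [-0.28  0.11] w 80.7 F [ 1.2 -0.6  0.1]
turn z 0.3 rows 0.043685566495824446 shift after turn cm [ 13.08 -18.25   0.29] rows xy 5.613937653414235
```

View pics/c4.png

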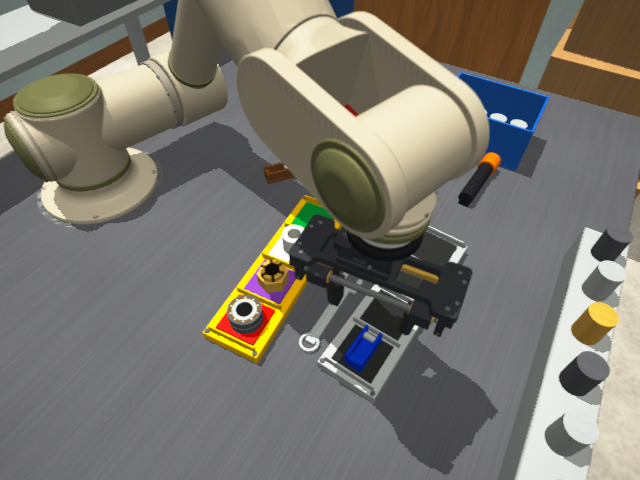

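The clip stands in the middle of the rightmost pad (363,347). Next is the spacer.

jog_arm --pt "8.8 1.5 -2 0 0 0 0" --pt "8.8 2.3 -3.2 0 0 0 0" --pt "8.8 2.3 -3.2 0 0 0 0" --pt "8.8 2.3 -3.2 0 0 0 0" --pt "8.8 2.3 -3.2 0 0 0 0"

```text
time: 9.87
position: [476.1, 29.7, 156.2]
orientation: [-3.141, -0.0, 1.653]
contact_force: [0.3, 0.5, -0.4]
gripper_width: 0.997
```

jog_arm --pt "8.8 1.5 -2.2 1 0 0 0" --pt "8.8 0.8 -1.2 2 0 0 0" --pt "8.8 0 0 2 0 0 0" --pt "8.8 0 0 0 0 0 0" --pt "8.8 0 0 0 0 0 0"

```text
time: 10.28
position: [442.3, 49.0, 106.3]
orientation: [-3.14, -0.0, 1.653]
contact_force: [0.2, -0.3, 0.8]
gripper_width: 0.999
```

```bash
python3 - <<'E'
from h import *
for n,(a,b,c,d) in dict(top=(200,320,240,400),scene=(170,320,200,350)).items():
    im=imaging.grab_frame(n); cv2.imwrite(f"pics/{n}_c5.png",cv2.resize(im[a:b,c:d],None,fx=4,fy=4,interpolation=3)[:,:,::-1])
E
python3 plan.py 442.5 49.5 53 94.8
```

```text
t 10.38 at [443.2  48.7 107.1] yaw 94.7 tilt [-0.08  0.02] w 87.8 F [0.3 0.2 0.1]
turn z -0.1 rows 0.010159941817276166 shift after turn cm [ 0.08 -0.06  5.41] rows xy 0.02601651070559931
```

View pics/scene_c5.png

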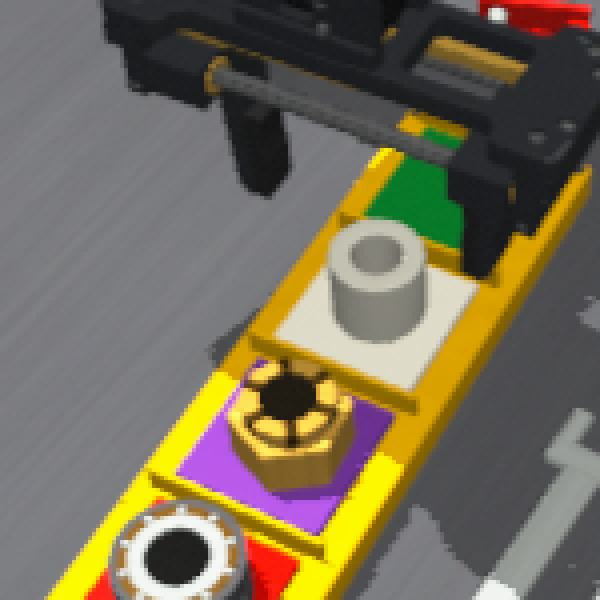

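jog_arm --pt "8.8 0.1 -0.05 1.5 0 0 0" --pt "8.8 0 0 2 0 0 0" --pt "8.8 0 0 1.3 0 0 0" --pt "8.8 0 0 0.6 0 0 0" --pt "3.5 0 0 0 0 0 0" --grip_force 20

```text
time: 10.8
position: [442.0, 49.8, 52.1]
orientation: [-3.141, -0.0, 1.653]
contact_force: [-0.1, 0.2, -0.1]
gripper_width: 0.944
```

jog_arm --pt "3.5 0 0 0 0 0 0" --pt "3.5 0 0 0 0 0 0" --pt "3.5 0 0 0 0 0 0" --pt "3.5 0 0 0 0 0 0" --pt "3.5 0 0 0 0 0 0"

```text
time: 11.22
position: [441.9, 50.0, 52.7]
orientation: [3.141, 0.0, 1.654]
contact_force: [0.2, 0.3, -0.5]
gripper_width: 0.571
```

jog_arm --pt "3.5 0 0 0 0 0 0" --pt "3.5 0 0 0 0 0 0" --pt "3.5 0 0 0 0 0 0" --pt "3.5 0 0 0 0 0 0" --pt "3.5 0 0 0 0 0 0"

```text
time: 11.63
position: [441.9, 50.0, 52.5]
orientation: [3.141, 0.0, 1.654]
contact_force: [-0.8, 0.2, 5.1]
gripper_width: 0.466
```

```bash
python3 plan.py 442.5 49.5 53 94.8
```

```text
t 11.63 at [441.9  50.   52.5] yaw 94.8 tilt [-0.03  0.01] w 41.0 F [-0.8  0.2  5.1]
turn z -0.0 rows 0.004471432504420899 shift after turn cm [-0.05  0.06 -0.05] rows xy 0.019747515001039266
```

The spacer is gripped at 41 mm. I lift it and carry it to bay -39 at (640.2,13.3).

jog_arm --pt "3.5 0 0 -1 0 0 0" --pt "3.5 0 0 -2 0 0 0" --pt "3.5 0 0 -3 0 0 0" --pt "3.5 0 0 -3 0 0 4.5" --pt "3.5 0 0 -1.5 0 0 4"

```text
time: 12.05
position: [442.3, 50.0, 159.9]
orientation: [3.139, 0.0, 1.502]
contact_force: [-0.2, 0.1, 0.1]
gripper_width: 0.466
```

```bash
python3 plan.py 640.2 13.3 157 86.3
```

```text
t 12.05 at [442.3  50.  159.9] yaw 86.1 tilt [-0.17  0.01] w 41.0 F [-0.2  0.1  0.1]
turn z -0.2 rows 0.03334947591162875 shift after turn cm [-2.38 19.99  0.29] rows xy 5.032915126948252
```

jog_arm --pt "3.5 -0.2 2 0 0 0 0" --pt "3.5 -0.4 3.5 0 0 0 0" --pt "3.5 -0.4 3.5 0 0 0 0" --pt "3.5 -0.4 3.5 0 0 0 0" --pt "3.5 -0.4 3.5 0 0 0 0"

```text
time: 12.47
position: [601.5, 21.4, 156.9]
orientation: [-3.141, -0.0, 1.506]
contact_force: [0.1, -1.1, -0.3]
gripper_width: 0.461
```

jog_arm --pt "3.5 -0.4 2.5 1 0 0 0" --pt "3.5 -0.2 1.5 2 0 0 0" --pt "3.5 0 0 2 0 0 0" --pt "3.5 0 0 1 0 0 0" --pt "3.5 0 0 0 0 0 0"

```text
time: 12.88
position: [638.3, 13.2, 94.4]
orientation: [-3.136, -0.001, 1.506]
contact_force: [-0.4, -0.4, -0.6]
gripper_width: 0.46
```

```bash
python3 - <<'E'
from h import *
for n,(a,b,c,d) in dict(top=(100,220,240,400),scene=(190,390,280,480)).items():
    im=imaging.grab_frame(n); cv2.imwrite(f"pics/{n}_c6.png",cv2.resize(im[a:b,c:d],None,fx=3,fy=3,interpolation=3)[:,:,::-1])
E
python3 plan.py 640.2 13.3 53 86.3
```

```text
t 12.98 at [639.5  13.2  97.7] yaw 86.3 tilt [ 0.02 -0.  ] w 40.5 F [ 0.1 -0.5 -0.5]
turn z -0.0 rows 0.0035587606309824033 shift after turn cm [0.02 0.07 4.47] rows xy 0.01693498196407554
```

View pics/scene_c6.png

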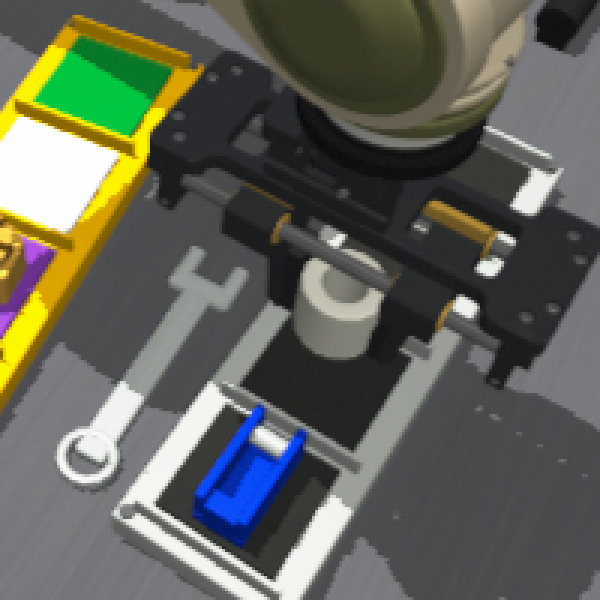

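The spacer hangs upright over its pad, and the clip stands well. I lower it.

jog_arm --pt "3.5 0 0.1 1.5 0 0 0" --pt "3.5 0 0 1.5 0 0 0" --pt "3.5 0 0 1 0 0 0" --pt "3.5 0 0 0.4 0 0 0" --pt "3.5 0 0 0 0 0 0"

```text
time: 13.4
position: [640.6, 13.0, 53.3]
orientation: [-3.141, -0.0, 1.506]
contact_force: [0.3, 0.6, -0.1]
gripper_width: 0.464
```

jog_arm --pt "3.5 0 0 0.05 0 0 0" --pt "3.5 0 0 0.05 0 0 0" --pt "3.5 0 0 0 0 0 0" --pt "3.5 0 0 0 0 0 0" --pt "3.5 0 0 0 0 0 0"

```text
time: 13.82
position: [640.9, 12.9, 52.7]
orientation: [3.141, 0.0, 1.506]
contact_force: [-0.1, -0.1, -0.1]
gripper_width: 0.462
```

```bash
python3 plan.py 640.2 13.3 52.5 86.3
```

```text
t 13.82 at [640.9  12.9  52.7] yaw 86.3 tilt [-0.03  0.  ] w 40.7 F [-0.1 -0.1 -0.1]
turn z -0.0 rows 0.004517330667031924 shift after turn cm [ 0.03 -0.07  0.02] rows xy 0.01941084521291882
```

Not yet in contact, so I go a little lower.

jog_arm --pt "3.5 0 0 0.05 0 0 0" --pt "3.5 0 0 0.05 0 0 0" --pt "3.5 0 0 0 0 0 0" --pt "3.5 0 0 0 0 0 0" --pt "3.5 0 0 0 0 0 0"

```text
time: 14.23
position: [640.9, 12.9, 52.6]
orientation: [3.141, 0.0, 1.506]
contact_force: [-3.1, 0.1, 8.6]
gripper_width: 0.465
```

Contact at 8.6 N, so it's standing on the pad. I release it and go up.

jog_arm --pt "6 0 0 0 0 0 0" --pt "6 0 0 0 0 0 0" --pt "6 0 0 0 0 0 0" --pt "6 0 0 0 0 0 0" --pt "6 0 0 0 0 0 0"

```text
time: 14.65
position: [640.8, 13.0, 51.2]
orientation: [-3.141, -0.0, 1.506]
contact_force: [-0.2, 0.0, 0.5]
gripper_width: 0.681
```

jog_arm --pt "8.8 0 0 -1 0 0 0" --pt "8.8 0 0 -2 0 0 0" --pt "8.8 0 0 -3 0 0 0" --pt "8.8 0 0 -3 0 0 -7" --pt "8.8 0 0 -1.5 0 0 -7"

```text
time: 15.07
position: [641.7, 12.9, 160.9]
orientation: [3.137, 0.002, 1.756]
contact_force: [0.6, 0.1, 0.5]
gripper_width: 0.997
```

jog_arm --pt "8.8 0 0 0 0 0 -0.7" --pt "8.8 0 0 0 0 0 0" --pt "8.8 0 0 0 0 0 0" --pt "8.8 0 0 0 0 0 0" --pt "8.8 0 0 0 0 0 0"

```text
time: 15.48
position: [640.4, 13.0, 155.0]
orientation: [-3.139, -0.001, 1.761]
contact_force: [0.3, -0.1, -0.2]
gripper_width: 0.999
```

```bash
python3 plan.py 453 -28.3 158 101
```

```text
t 15.48 at [640.4  13.  155. ] yaw 100.9 tilt [ 0.13 -0.05] w 87.9 F [ 0.3 -0.1 -0.2]
turn z -0.1 rows 0.017244536724827446 shift after turn cm [ -0.48 -19.18  -0.3 ] rows xy 4.796941099655104
```

jog_arm --pt "8.8 -0.1 -2 0 0 0 0" --pt "8.8 -0.1 -3.5 0 0 0 0" --pt "8.8 -0.1 -3.5 0 0 0 0" --pt "8.8 -0.1 -3.5 0 0 0 0" --pt "8.8 -0.1 -3 0 0 0 0"

```text
time: 15.9
position: [487.2, -21.4, 155.6]
orientation: [-3.14, -0.001, 1.761]
contact_force: [-0.3, -0.3, 0.0]
gripper_width: 1.002
```

jog_arm --pt "8.8 0 -2.2 0.5 0 0 0" --pt "8.8 0 -1.5 1.5 0 0 0" --pt "8.8 0 0 2 0 0 0" --pt "8.8 0 0 1 0 0 0" --pt "8.8 0 0 0 0 0 0"

```text
time: 16.32
position: [452.1, -28.3, 104.4]
orientation: [-3.138, -0.002, 1.761]
contact_force: [-0.3, -0.2, -0.2]
gripper_width: 0.995
```

```bash
python3 - <<'E'
from h import *
for n,(a,b,c,d) in dict(top=(200,320,240,400),scene=(190,390,200,400)).items():
    im=imaging.grab_frame(n); cv2.imwrite(f"pics/{n}_c7.png",cv2.resize(im[a:b,c:d],None,fx=3,fy=3,interpolation=3)[:,:,::-1])
E
python3 plan.py 453 -28.3 53 101
```

```text
t 16.42 at [453.3 -28.5 106.2] yaw 100.9 tilt [ 0.05 -0.02] w 87.9 F [-0.2  0.5  1. ]
turn z -0.1 rows 0.00963944285956789 shift after turn cm [ 0.02 -0.02  5.32] rows xy 0.0084354710698464
```

View pics/scene_c7.png

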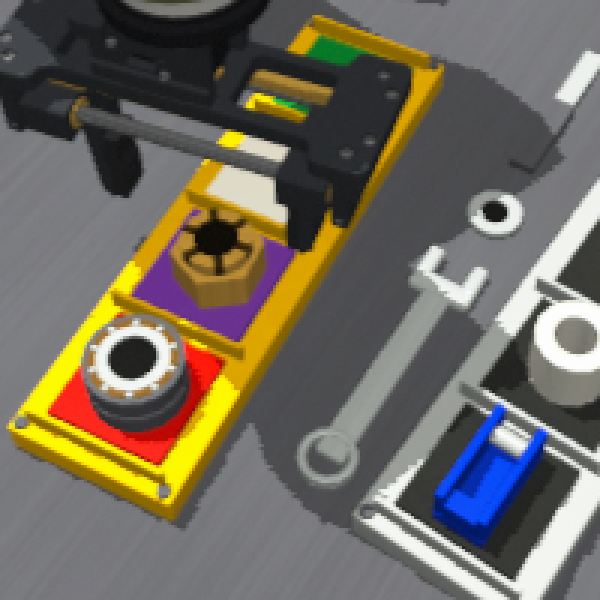

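The spacer stands well on its pad. I descend on the nut.

jog_arm --pt "8.8 0 0 1.5 0 0 0" --pt "8.8 0 0 2 0 0 0" --pt "8.8 0 0 1.3 0 0 0" --pt "8.8 0 0 0.5 0 0 0" --pt "3.6 0 0 0 0 0 0" --grip_force 35

```text
time: 16.83
position: [453.3, -28.4, 53.1]
orientation: [-3.141, -0.0, 1.762]
contact_force: [-0.4, 0.1, -0.5]
gripper_width: 0.942
```

jog_arm --pt "3.6 0 0 0 0 0 0" --pt "3.6 0 0 0 0 0 0" --pt "3.6 0 0 0 0 0 0" --pt "3.6 0 0 0 0 0 0" --pt "3.6 0 0 0 0 0 0"

```text
time: 17.25
position: [453.4, -28.5, 53.7]
orientation: [3.141, 0.0, 1.762]
contact_force: [1.0, 0.3, 1.2]
gripper_width: 0.573
```

jog_arm --pt "3.6 0 0 0 0 0 0" --pt "3.6 0 0 0 0 0 0" --pt "3.6 0 0 0 0 0 0" --pt "3.6 0 0 0 0 0 0" --pt "3.6 0 0 0 0 0 0"

```text
time: 17.67
position: [453.1, -28.5, 53.6]
orientation: [-3.141, 0.0, 1.762]
contact_force: [-1.8, -0.9, 6.5]
gripper_width: 0.491
```

```bash
python3 plan.py 453 -28.3 53 101
```

```text
t 17.67 at [453.1 -28.5  53.6] yaw 101.0 tilt [0.01 0.  ] w 43.2 F [-1.8 -0.9  6.5]
turn z -0.0 rows 0.004651759242802557 shift after turn cm [ 0.02 -0.01  0.06] rows xy 0.005595048603766243
```

The nut is gripped on its flats at 43.2 mm. I carry it to bay +39 at (645.2,91.1).

jog_arm --pt "3.6 0 0 -1 0 0 0" --pt "3.6 0 0 -2 0 0 0" --pt "3.6 0 0 -3 0 0 0" --pt "3.6 0 0 -3 0 0 7" --pt "3.6 0 0 -1.5 0 0 7"

```text
time: 18.08
position: [453.7, -28.5, 160.9]
orientation: [3.139, 0.001, 1.513]
contact_force: [0.9, 0.2, -3.5]
gripper_width: 0.496
```

jog_arm --pt "3.6 0 0 0 0 0 0.7" --pt "3.6 0 0 0 0 0 0" --pt "3.6 0 0 0 0 0 0" --pt "3.6 0 0 0 0 0 0" --pt "3.6 0 0 0 0 0 0"

```text
time: 18.5
position: [452.8, -28.4, 157.1]
orientation: [-3.139, -0.001, 1.507]
contact_force: [-0.4, 0.6, -4.0]
gripper_width: 0.495
```

```bash
python3 plan.py 645.2 91.1 157 86.3
```

```text
t 18.5 at [452.8 -28.4 157.1] yaw 86.4 tilt [ 0.15 -0.04] w 43.6 F [-0.4  0.6 -4. ]
turn z 0.1 rows 0.007475083091534884 shift after turn cm [1.316e+01 1.843e+01 1.000e-02] rows xy 5.662020285586982
```

jog_arm --pt "3.6 1.2 1.6 0 0 0 0" --pt "3.6 2.4 3.3 0 0 0 0" --pt "3.6 2.4 3.3 0 0 0 0" --pt "3.6 2.4 3.3 0 0 0 0" --pt "3.6 2.4 3.3 0 0 0 0"

```text
time: 18.92
position: [609.1, 71.0, 157.2]
orientation: [-3.14, 0.0, 1.507]
contact_force: [0.7, -0.9, -3.9]
gripper_width: 0.498
```

jog_arm --pt "3.6 1.6 2.3 1 0 0 0" --pt "3.6 0.8 1.3 2 0 0 0" --pt "3.6 0 0 2 0 0 0" --pt "3.6 0 0 1 0 0 0" --pt "3.6 0 0 0 0 0 0"

```text
time: 19.33
position: [643.9, 91.2, 94.7]
orientation: [-3.135, 0.0, 1.506]
contact_force: [-0.2, -0.2, -3.2]
gripper_width: 0.497
```

```bash
python3 - <<'E'
from h import *
for n,(a,b,c,d) in dict(top=(100,220,240,400),scene=(170,370,300,500)).items():
    im=imaging.grab_frame(n); cv2.imwrite(f"pics/{n}_c8.png",cv2.resize(im[a:b,c:d],None,fx=3,fy=3,interpolation=3)[:,:,::-1])
E
python3 plan.py 645.2 91.1 53.6 86.3
```

```text
t 19.43 at [645.3  91.   98.5] yaw 86.3 tilt [0.03 0.  ] w 43.6 F [ 0.4  0.3 -2.5]
turn z -0.0 rows 0.004938954831477612 shift after turn cm [ 0.01 -0.01  4.49] rows xy 0.0037559800088499207
```

View pics/scene_c8.png

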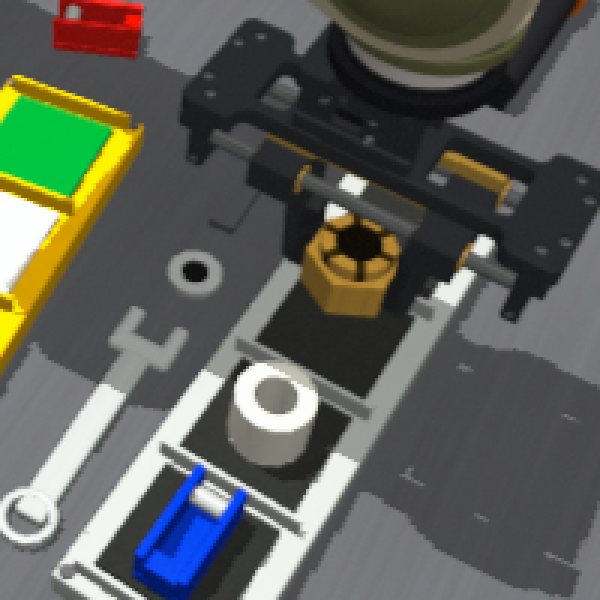

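The nut is held upright over the third pad. I lower it.

jog_arm --pt "3.6 0 0 1.5 0 0 0" --pt "3.6 0 0 1.5 0 0 0" --pt "3.6 0 0 1 0 0 0" --pt "3.6 0 0 0.4 0 0 0" --pt "3.6 0 0 0 0 0 0"

```text
time: 19.85
position: [645.5, 91.0, 54.5]
orientation: [3.142, -0.0, 1.505]
contact_force: [-0.5, -0.5, -3.7]
gripper_width: 0.495
```

jog_arm --pt "3.6 0 0 0.05 0 0 0" --pt "3.6 0 0 0.05 0 0 0" --pt "3.6 0 0 0 0 0 0" --pt "3.6 0 0 0 0 0 0" --pt "3.6 0 0 0 0 0 0"

```text
time: 20.27
position: [645.5, 91.2, 53.7]
orientation: [3.141, -0.0, 1.506]
contact_force: [0.5, -0.7, -1.9]
gripper_width: 0.495
```

jog_arm --pt "3.6 0 0 0.05 0 0 0" --pt "3.6 0 0 0 0 0 0" --pt "3.6 0 0 0 0 0 0" --pt "3.6 0 0 0 0 0 0" --pt "3.6 0 0 0 0 0 0"

```text
time: 20.68
position: [645.5, 91.3, 53.6]
orientation: [3.141, -0.0, 1.506]
contact_force: [-3.2, 0.2, 5.8]
gripper_width: 0.497
```

In contact, so I release and rise. The bearing is at (457.9,-107.8); I turn to yaw 94.8.

jog_arm --pt "6 0 0 0 0 0 0" --pt "6 0 0 0 0 0 0" --pt "6 0 0 0 0 0 0" --pt "6 0 0 0 0 0 0" --pt "6 0 0 0 0 0 0"

```text
time: 21.1
position: [645.5, 91.2, 52.7]
orientation: [3.142, -0.0, 1.506]
contact_force: [0.1, 0.2, -0.1]
gripper_width: 0.681
```

jog_arm --pt "8.8 0 0 -1 0 0 0" --pt "8.8 0 0 -2 0 0 0" --pt "8.8 0 0 -3 0 0 0" --pt "8.8 0 0 -3 0 0 -4.5" --pt "8.8 0 0 -1.5 0 0 -4"

```text
time: 21.52
position: [646.3, 91.3, 162.5]
orientation: [3.136, 0.001, 1.658]
contact_force: [0.2, -0.0, 0.3]
gripper_width: 0.994
```

```bash
python3 plan.py 457.9 -107.8 158 94.8
```

```text
t 21.52 at [646.3  91.3 162.5] yaw 95.0 tilt [-0.31  0.04] w 87.5 F [ 0.2 -0.   0.3]
turn z 0.2 rows 0.024666332172870398 shift after turn cm [-18.26 -20.44   0.45] rows xy 6.853264940714481
```

jog_arm --pt "8.8 -1.3 -1.4 0 0 0 0" --pt "8.8 -2.6 -2.9 0 0 0 0" --pt "8.8 -2.6 -2.9 0 0 0 0" --pt "8.8 -2.6 -2.9 0 0 0 0" --pt "8.8 -2.6 -2.9 0 0 0 0"

```text
time: 21.93
position: [524.3, -37.0, 158.6]
orientation: [3.141, 0.0, 1.655]
contact_force: [1.2, -1.1, 0.1]
gripper_width: 0.999
```

jog_arm --pt "8.8 -2.6 -2.9 0 0 0 0" --pt "8.8 -2.4 -2.8 0 0 0 0" --pt "8.8 -1.5 -1.7 1 0 0 0" --pt "8.8 0 0 2 0 0 0" --pt "8.8 0 0 2 0 0 0"

```text
time: 22.35
position: [457.0, -108.3, 108.6]
orientation: [3.139, 0.002, 1.651]
contact_force: [0.6, -0.3, -0.3]
gripper_width: 0.995
```

```bash
python3 - <<'E'
from h import *
for n,(a,b,c,d) in dict(top=(200,320,340,500),scene=(240,390,180,380)).items():
    im=imaging.grab_frame(n); cv2.imwrite(f"pics/{n}_c9.png",cv2.resize(im[a:b,c:d],None,fx=3,fy=3,interpolation=3)[:,:,::-1])
E
python3 plan.py 457.9 -107.8 53 94.8
```

```text
t 22.45 at [ 456.3 -107.   106.6] yaw 94.7 tilt [ 0.18 -0.11] w 87.9 F [ 0.3 -0.6 -0.1]
turn z -0.1 rows 0.012080872197953698 shift after turn cm [-0.1   0.16  5.36] rows xy 0.045831134315116734
```

View pics/scene_c9.png

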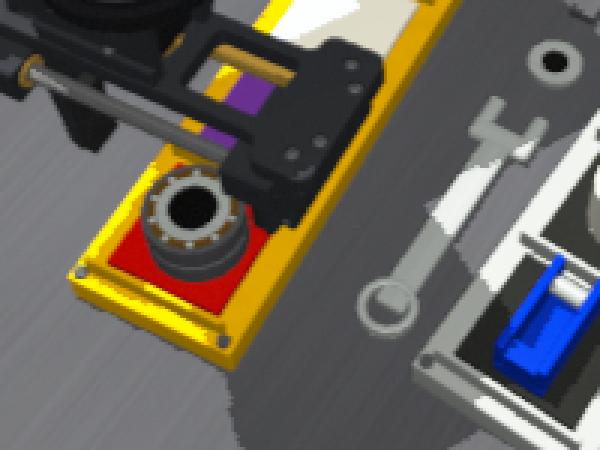

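jog_arm --pt "8.8 -0.1 0.15 1.5 0 0 0" --pt "8.8 0 0 2 0 0 0" --pt "8.8 0 0 1.3 0 0 0" --pt "8.8 0 0 0.6 0 0 0" --pt "4.4 0 0 0 0 0 0" --grip_force 45

```text
time: 22.87
position: [459.0, -107.8, 53.9]
orientation: [-3.141, -0.0, 1.654]
contact_force: [0.4, -0.1, -0.5]
gripper_width: 0.948
```

jog_arm --pt "4.4 0 0 0 0 0 0" --pt "4.4 0 0 0 0 0 0" --pt "4.4 0 0 0 0 0 0" --pt "4.4 0 0 0 0 0 0" --pt "4.4 0 0 0 0 0 0"

```text
time: 23.28
position: [458.7, -107.9, 54.3]
orientation: [3.142, 0.0, 1.654]
contact_force: [-1.4, 0.7, 7.0]
gripper_width: 0.579
```

jog_arm --pt "4.4 0 0 0 0 0 0" --pt "4.4 0 0 0 0 0 0" --pt "4.4 0 0 0 0 0 0" --pt "4.4 0 0 0 0 0 0" --pt "4.4 0 0 0 0 0 0"

```text
time: 23.7
position: [458.8, -107.9, 54.3]
orientation: [3.142, 0.0, 1.654]
contact_force: [-2.3, 0.2, 6.9]
gripper_width: 0.577
```

```bash
python3 plan.py 457.9 -107.8 53 94.8
```

```text
t 23.7 at [ 458.8 -107.9   54.3] yaw 94.8 tilt [-0.    0.01] w 50.8 F [-2.3  0.2  6.9]
turn z -0.0 rows 0.0031415796525148415 shift after turn cm [ 0.02 -0.08  0.13] rows xy 0.021693160699936542
```

jog_arm --pt "4.4 0 0 -1 0 0 0" --pt "4.4 0 0 -2 0 0 0" --pt "4.4 0 0 -2.5 0 0 0" --pt "4.4 0 0 -2.5 0 0 4.5" --pt "4.4 0 0 -2 0 0 4"

```text
time: 24.12
position: [458.8, -107.9, 155.3]
orientation: [3.141, 0.0, 1.502]
contact_force: [0.9, -0.5, -3.1]
gripper_width: 0.582
```

```bash
python3 plan.py 650.2 169 157 86.3
```

```text
t 24.12 at [ 458.8 -107.9  155.3] yaw 86.1 tilt [-0.03  0.01] w 51.2 F [ 0.9 -0.5 -3.1]
turn z -0.2 rows 0.03402528724174252 shift after turn cm [28.86 17.32 -0.17] rows xy 8.414909856435147
```

jog_arm --pt "4.4 1.5 0.9 0 0 0 0" --pt "4.4 3 1.8 0 0 0 0" --pt "4.4 3 1.8 0 0 0 0" --pt "4.4 3 1.8 0 0 0 0" --pt "4.4 3 1.8 0 0 0 0"

```text
time: 24.53
position: [548.9, 23.1, 153.6]
orientation: [-3.141, -0.0, 1.505]
contact_force: [0.7, -1.2, -2.6]
gripper_width: 0.581
```

jog_arm --pt "4.4 3 1.8 0 0 0 0" --pt "4.4 3 1.8 0 0 0 0" --pt "4.4 3 1.8 0 0 0 0" --pt "4.4 3 1.8 0 0 0 0" --pt "4.4 2 1.2 0 0 0 0"

```text
time: 24.95
position: [642.1, 158.5, 153.1]
orientation: [-3.141, -0.0, 1.507]
contact_force: [0.0, -0.4, -2.2]
gripper_width: 0.579
```

jog_arm --pt "4.4 0.3 0.8 1 0 0 0" --pt "4.4 0 0 2 0 0 0" --pt "4.4 0 0 2 0 0 0" --pt "4.4 0 0 0.5 0 0 0" --pt "4.4 0 0 0 0 0 0"

```text
time: 25.37
position: [648.6, 157.5, 96.7]
orientation: [-3.137, 0.001, 1.505]
contact_force: [0.4, -0.4, -2.3]
gripper_width: 0.581
```

```bash
python3 - <<'E'
from h import *
for n,(a,b,c,d) in dict(top=(100,220,200,360),scene=(170,370,300,500)).items():
    im=imaging.grab_frame(n); cv2.imwrite(f"pics/{n}_c10.png",cv2.resize(im[a:b,c:d],None,fx=3,fy=3,interpolation=3)[:,:,::-1])
E
python3 plan.py 650.2 169 54.3 86.3
```

```text
t 25.47 at [649.8 157.8  99.5] yaw 86.2 tilt [-0.03 -0.  ] w 51.1 F [ 0.1 -1.1 -1.8]
turn z -0.1 rows 0.008677870320874652 shift after turn cm [ 1.12 -0.03  4.52] rows xy 0.2804279086610096
```

View pics/scene_c10.png

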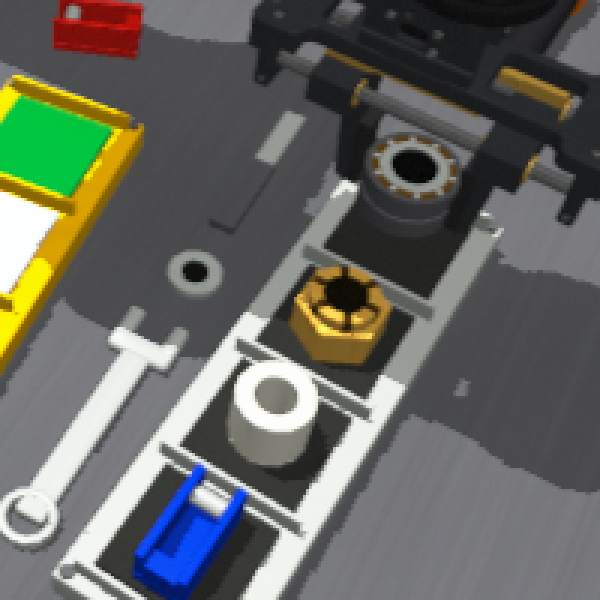

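The bearing is 11 mm short in y. I shift it while still high, then lower.

jog_arm --pt "4.4 0.6 0 0 0 0 0" --pt "4.4 0.5 0 1 0 0 0" --pt "4.4 0 0 1.5 0 0 0" --pt "4.4 0 0 1 0 0 0" --pt "4.4 0 0 0 0 0 0"

```text
time: 25.88
position: [649.2, 169.5, 61.4]
orientation: [-3.138, 0.001, 1.506]
contact_force: [-0.8, 0.2, -3.4]
gripper_width: 0.581
```

```bash
python3 plan.py 650.2 169 54.3 86.3
```

```text
t 25.88 at [649.2 169.5  61.4] yaw 86.3 tilt [0.23 0.03] w 51.1 F [-0.8  0.2 -3.4]
turn z -0.0 rows 0.0023608633453814525 shift after turn cm [-0.04  0.11  0.71] rows xy 0.028038816324663554
```

jog_arm --pt "4.4 0 0 0.5 0 0 0" --pt "4.4 0 0 0.3 0 0 0" --pt "4.4 0 0 0 0 0 0" --pt "4.4 0 0 0 0 0 0" --pt "4.4 0 0 0 0 0 0"

```text
time: 26.3
position: [650.5, 169.2, 56.3]
orientation: [3.141, -0.0, 1.506]
contact_force: [0.2, 0.5, -3.4]
gripper_width: 0.58
```

```bash
python3 plan.py 650.2 169 54.3 86.3
```

```text
t 26.3 at [650.5 169.2  56.3] yaw 86.3 tilt [-0.05 -0.01] w 51.1 F [ 0.2  0.5 -3.4]
turn z -0.0 rows 0.005679619251681954 shift after turn cm [-0.02 -0.03  0.2 ] rows xy 0.008654891763232397
```

jog_arm --pt "4.4 0 0 0.1 0 0 0" --pt "4.4 0 0 0.1 0 0 0" --pt "4.4 0 0 0 0 0 0" --pt "4.4 0 0 0 0 0 0" --pt "4.4 0 0 0 0 0 0"

```text
time: 26.72
position: [650.5, 169.2, 54.4]
orientation: [3.141, -0.0, 1.506]
contact_force: [-1.6, 0.8, 3.1]
gripper_width: 0.574
```

In contact with the pad (from -3.4 N to +3.1 N). I release it.

jog_arm --pt "7 0 0 0 0 0 0" --pt "7 0 0 0 0 0 0" --pt "7 0 0 0 0 0 0" --pt "7 0 0 0 0 0 0" --pt "7 0 0 0 0 0 0"

```text
time: 27.13
position: [650.3, 169.2, 53.7]
orientation: [-3.142, 0.0, 1.506]
contact_force: [-0.0, -0.5, 0.2]
gripper_width: 0.795
```

jog_arm --pt "8.8 0 0 -1 0 0 0" --pt "8.8 0 0 -2 0 0 0" --pt "8.8 0 0 -3 0 0 0" --pt "8.8 0 0 -4 0 0 0" --pt "8.8 0 0 -4 0 0 0"

```text
time: 27.55
position: [649.8, 169.1, 195.7]
orientation: [-3.141, 0.0, 1.506]
contact_force: [0.5, -0.7, -0.0]
gripper_width: 1.001
```

jog_arm --pt "8.8 0 -3 0 0 0 0" --pt "8.8 0 -4 0 0 0 0" --pt "8.8 0 -4 0 0 0 0" --pt "8.8 0 -4 0 0 0 0" --pt "8.8 0 -4 0 0 0 0"

```text
time: 27.97
position: [458.6, 181.5, 194.5]
orientation: [3.141, -0.0, 1.505]
contact_force: [0.5, 0.9, 0.2]
gripper_width: 0.997
```

jog_arm --pt "8.8 3 -3 0 0 0 0" --pt "8.8 3 -2 0 0 0 0" --pt "8.8 3 0 0 0 0 0" --pt "8.8 0 0 0 0 0 0" --pt "8.8 0 0 0 0 0 0"

```text
time: 28.38
position: [416.9, 275.0, 194.5]
orientation: [3.141, -0.0, 1.508]
contact_force: [0.0, 0.5, 0.3]
gripper_width: 1.001
```

```bash
python3 plan.py 500 200 180 86.3; python3 - <<'E'
from parts import *
P0={"clip":(635.1,-64.6),"spacer":(640.2,13.3),"nut":(645.2,91.1),"bearing":(650.2,169)}
ims={}
for n in("top","scene"):
    im=imaging.grab_frame(n); cv2.imwrite(f"pics/{n}_f.png",im[:,:,::-1])
    for nm in P0:
        r=spotter.outline_of(n,nm); q=proj(n,[[*P0[nm],35]])[0]
        def d(x): ys,xs=np.nonzero(x["region"]); return np.hypot(xs.mean()-q[0],ys.mean()-q[1])
        r=[x for x in r if d(x)<15]
        if not r: print(n,nm,"none"); continue
        b=fitpart(n,nm,r[0]["region"],(*P0[nm],-.0645),nm in("nut","clip"))
        off=np.array(b[1:3])-P0[nm]-({"top":(-1.2,-1.4),"scene":(1.1,1.4)}[n])
        print(n,nm,round(r[0]["p"],2),np.round(b,1),"off from pad",off.round(1))
    a,b_,c,d_=(100,200,200,440) if n=="top" else (200,400,300,500)
    k=3; cv2.imwrite(f"pics/{n}_fz.png",cv2.resize(im[a:b_,c:d_],None,fx=k,fy=k,interpolation=3)[:,:,::-1])
E
```

```text
t 28.38 at [416.9 275.  194.5] yaw 86.4 tilt [-0.06 -0.02] w 88.0 F [0.  0.5 0.3]
turn z 0.1 rows 0.016144562348531264 shift after turn cm [-6.95  8.78  1.45] rows xy 2.7981436091504484
top clip 0.91 [ 17.3 636.  -65.   -5. ] off from pad [2.1 1. ]
top spacer 0.65 [ 18.9 641.4  11.8  -3.7] off from pad [ 2.4 -0.1]
top nut 0.74 [  8.3 645.3  90.7  -5.8] off from pad [1.3 1. ]
top bearing 0.56 [  9.8 651.2 168.5  -3.7] off from pad [2.2 0.9]
scene clip 0.77 [ 10.5 635.8 -63.9  -3.1] off from pad [-0.4 -0.7]
scene spacer 0.64 [ 27.5 641.9  15.1  -3.7] off from pad [0.6 0.4]
scene nut 0.86 [  4.1 646.9  93.4  -7.4] off from pad [0.6 0.9]
scene bearing 0.7 [ 18.6 651.5 172.5  -3.7] off from pad [0.2 2.1]
```

View pics/scene_f.png

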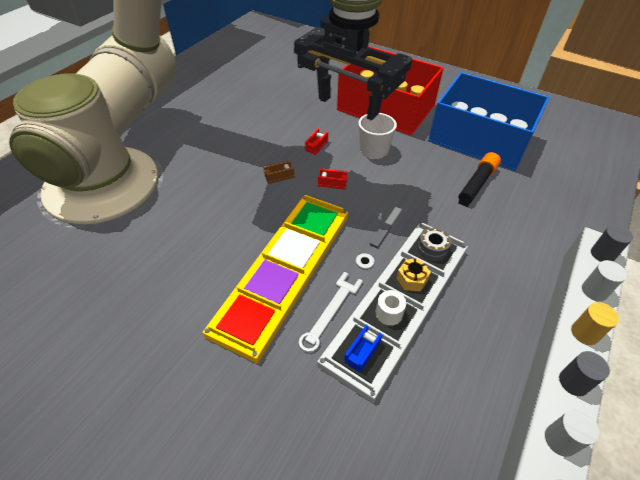

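View pics/top_fz.png

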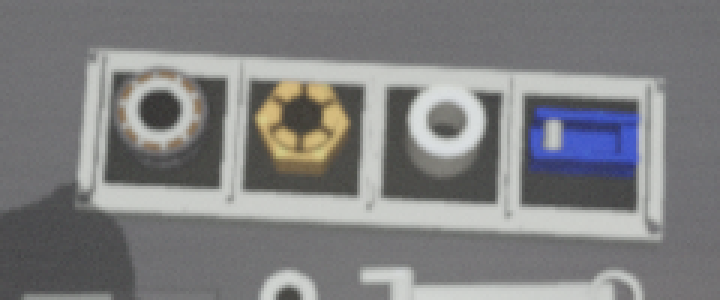

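All four parts stand upright, within about 2 mm of their pad centres, in the order bearing, nut, spacer, clip from left to right. The gripper is well clear. I hand the job in.

```bash
python3 -c "
from station import workorder
print(workorder.sign_off())"
```

```text
the job is handed in; nothing more can be done
None
```

All four parts are on the galvanized rack in reverse order. Seen from the robot, left to right, they now stand bearing, nut, spacer, clip; on the yellow rack they were clip, spacer, nut, bearing. I handed the job in about 29 s into the 96 s allowed.

- **Handling:** I gripped each part from above and lowered it until I felt light contact with its pad (3–9 N) before letting go. Nothing was dropped, and every contact force I read was below 10 N.
- **Position:** fits from both cameras put every part within about 1–2.5 mm of the middle of its pad.
- **Upright and clear:** the pictures show all four parts upright and level, the same way up as before. The brown and red look-alikes are untouched, and the arm is well clear of everything.
- **Disagreements:** the two cameras differed by about 2–3 mm on where the racks are, so I aimed at the average of the two. The network did not find the spacer in the first top view, so I placed its grasp from the scene camera. The grip width of 41 mm and the later pictures confirmed it.

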